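# Swap the brush head on the shoe polisher and hold it pressed home

## Task

Push the orange ejector slide on the shoe polisher away from the nose so that the worn black brush head pops up, and put that head in the empty light-grey tray. Then take the white brush head with pale bristles from the rack, turn its stem until its wings drop into the cross-shaped socket, slide it down fully home against the spring and keep pressing: finish while still gripping it and holding it down flush, with the slide left open, because I will close the slide myself. Leave the red brush head, tin, ring dish, spray can and shoehorn where they are.

Things in the scene. Friction and masses are not known exactly. Their poses are not given: they have to be found in the camera images.
- polisher: Dark teal right-angle shoe polisher, fixed, lying in its white dock (290 x 110 x 16 mm, x -245 to 45 mm). Origin on the spindle axis at table height, z up. The body runs along -x to x = -230 mm. At the origin a fixed aluminium nose, 36 mm square with cut corners, rises from the deck (z = 98 mm) to its mouth at z = 120 mm. The spindle does not turn.
- socket (a point): Centre of the nose's mouth, 120 mm above the table, axes as polisher. The mouth is a cross: slots along this x and y, 8 mm wide, 27 mm end to end, straight down to the spring lifter. A head is home when its hub's underside lies flush on the nose here.
- ejector (a joint): Ejector slide, m: 0 = shut (its bolt lies over a wing of the seated stem), 0.010 = fully open. It moves along -x of the polisher, away from the nose, against about 5 to 8 N, and stays where it is left. From about 0.006 to 0.008 on, the bolt clears the wing and the spring lifts the head. It must stay open for the fresh head to go in.
- slide_pad (a point): Centre of the top face of the slide's orange thumb pad, moving with it. The pad is 14 mm along the polisher's x, 28 mm along y, and stands 16 mm above the deck (top at z = 115 mm, 95 mm from the spindle axis when shut).
- lifter (a joint): Brass spring lifter at the bottom of the socket, m: 0 = fully down (head home), 0.012 = up. Its spring pushes a head up with 7 N when fully down and 4 N when up, so a head that is neither bolted nor pressed rises 12 mm and stays there, standing loosely in the socket and leaning by up to 6 degrees.
- worn_head: Worn brush head, black hub, short black bristles, 40 to 85 g, bolted in the polisher at the start. Origin on the axis at the hub's underside, z up through the bristles. Hub 44 x 44 mm across flats with cut corners (flats 28 mm wide, facing x and y), z 0 to 20 mm: grip it on two opposite flats. Bristles 35 mm across up to z = 42 mm. Steel stem down to z = -51.5 mm.
- fresh_head: Fresh brush head, white hub, pale cream bristles, same shape, mass and frame as worn_head, hanging in either post of the rack, turned at any angle. Stem: shank 8.8 mm thick to z = -31 mm; four wings in a cross along x and y (24 mm tip to tip, 6 mm thick) from z = -30.5 to -41.7 mm; then a round pilot 8.8 mm thick with a round end.
- spare_head: Spare brush head, red hub and brown bristles, same shape, in the other post of the rack; stays there.
- rack: White rack plate 190 x 76 x 10 mm, fixed, origin under its centre; two light-grey square posts (36 mm outside, 28 mm bore, top at z = 70 mm) at x = -48 and +48 mm. A head's hub rests on the post's top, its stem hanging inside.
- tray: Empty light-grey plastic tray (a single tier), fixed, 200 mm (x) by 180 mm (y), 55 mm high, wall and floor 4 mm. Origin under its centre, z up.
- polish_tin: Flat red and steel polish tin, 84 mm across, 25 mm high, on the table beyond the polisher; leave alone.
- ring_dish: White ceramic ring dish with a cone, 104 mm across, 56 mm high; leave alone.
- spray: Green spray can, 48 mm across, 150 mm high; leave alone.
- shoehorn: Beech shoehorn, 260 mm long, 10 mm high, lying on the table to the right of the rack; leave alone.
- deck (a point): Point on the flat deck under the shut slide pad, 95 mm from the spindle axis along -x of the polisher, z = 98 mm; axes as polisher. The deck is 44 mm wide and runs from the nose to x = -135 mm of the polisher, all at this height.
- fresh_tip (a point): Lower end of the fresh head's stem, 51.5 mm below its origin. The round-ended pilot finds the socket when within about 2 mm of its centre; the wings drop in when within about 4 degrees of the slots (any quarter turn), else they stand on the nose, the hub's underside 42 mm above the mouth.
Not all that is in view belongs to the job. There is more than one size of the rack; the job needs the middle-sized.

How it is judged (in metres and radians):
On the way, in this order (a step that is already met when the one before it is completed fails the run):
1. the ejector slide is open and the worn head has popped up out of its lock (value of joint ejector above 0.007 m and z of worn_head in the frame of socket above 0.008 m), for 0.1 s.
2. the worn head lies in the grey tray, let go (x of worn_head in the frame of tray between -0.1 and 0.1 m and y of worn_head in the frame of tray between -0.09 and 0.09 m and height (world z) of worn_head below 0.08 m and contact force between the fingers and worn_head below 0.1 N), for 0.2 s.
3. the fresh head's wings have dropped into the socket (horizontal distance between fresh_head and socket below 0.004 m and z of fresh_head in the frame of socket below 0.036 m and angle between fresh_head's own z axis and vertical below 0.1 rad), for 0.1 s.
At the end, for the whole second after the job is handed in: Fresh head home: hub within 2 mm of the mouth, centred within 3 mm, upright (0.06 rad), wings along the slots (0.12 rad), lifter under 2 mm; gripper on it (grasp point within 45 mm) with over 3 N, pressed down with over 5 N; slide open over 7 mm; worn head in tray; spare upright in its post (horizontal distance between fresh_head and socket below 0.003 m and z of fresh_head in the frame of socket between -0.003 and 0.002 m and angle between fresh_head's own z axis and vertical below 0.06 rad and (angle between the x axis of fresh_head and the x axis of polisher, either way round below 0.12 rad or angle between the x axis of fresh_head and the y axis of polisher, either way round below 0.12 rad) and value of joint lifter below 0.002 m and value of joint ejector above 0.007 m and contact force between fresh_head and polisher above 5 N and contact force between the fingers and fresh_head above 3 N and x of worn_head in the frame of tray between -0.1 and 0.1 m and y of worn_head in the frame of tray between -0.09 and 0.09 m and height (world z) of worn_head below 0.08 m and distance between spare_head and rack below 0.1 m and angle between spare_head's own z axis and vertical below 0.2 rad and distance between the grasp point and fresh_head below 0.045 m); the arm keeps its last pose, push and grip.
It fails at once if the spare head or a bystander on the table is moved by more than 25 mm (distance of any of spare_head, polish_tin, ring_dish, spray, shoehorn from where it was at the start of the episode above 0.025 m).
It also fails if it takes over 58 s, if anything falls off the work surface, if the arm or the gripper's body presses on something with over 40 N, if the wrist force passes 120 N, or if a joint passes its speed limit or range.

## Robot

A 6-joint arm with a two-finger parallel gripper is mounted at the origin on the work surface. World frame = base frame: x ahead of the robot, y to its left, z up, the work surface at z = 0. Lengths are in mm, angles in degrees, forces in N, time in s.
With the tool pointing down it reaches from about 325 to 900 mm from the base axis. Payload 3.5 kg.
Tool frame: the origin (TCP) lies midway between the tips of the shut fingers; the grasp point (between the pads) lies 19 mm behind it; y points along the fingers, z is the direction in which the jaws open and shut, and the axes are right-handed (so a half turn about y gives the same grasp; the last joint's range is limited). The gripper opens to 85 mm and grips with 20 to 120 N. Pads are 22 mm wide; open, the fingers measure 114 mm over their backs; the gripper's body (76 mm by 85 mm) begins 54 mm behind the grasp point. The pads swing forward as they close: fully open they stand 13 mm farther back than shut.
Start: joints at [65.982, 15.837, -1.513, 72.651, 0, 84.076], TCP at [194.117, 594.088, 231.313] pointing down, gripper open.
Joint ranges: [-178.77, 178.77], [-48.84, 107.48], [-61.69, 71.31], [-111.58, 123.2], [-90, 87.43], [-180, 180]. Speed limits (degrees/s): [147.25, 147.25, 180, 180, 180, 180].

## Interface

Orientations are given as [roll, pitch, yaw] about the fixed x, y, z axes, in that order (R = Rz(yaw) Ry(pitch) Rx(roll)).
In Python, from rig import ctrl gives the robot as it stands. The module is installed in compiled form; this text tells all that it offers.
- The arm moves only by the tool carry_out, never from a script. Its argument "motion" is a list of rows, each an object with "dp": the shift along the tool's x, y, z in mm, a list of three; "yaw": the turn about the tool's y in degrees. In form: [{"dp": [x, y, z], "yaw": yaw}, ...]. A call has 1 to 10 rows; each row shifts and turns the commanded pose from where the row before left it, along the tool's axes as they then stand; what a row does not reach is not made up. A row lasts 1/8 s, in which the tool goes at most 62.5 mm and 10.7 degrees, less where a joint would pass 70% of its speed; a pose out of reach is approached as far as the arm can. A call is refused whole if a number of a shift passes 62.5 or a number of a turn 10.7, either way. A call with a gripper value outside its range is refused whole. "jaw" is the opening, from 0 (shut) to 1 (fully open), set as the call begins (left out, the last holds). The fingers move at their own pace and stop on an object; "squeeze" is the grip in N (left out, the last holds). Time passes only in rows, so rows that do not move let the fingers close. It gives the time, the measured TCP pose, the force and the opening at its end, in the units of the state.
- ctrl.state(): the state, without advancing time (a new reading comes with each control period).
- ctrl.read_camera(name): name is "scene" or "top" or "wrist"; returns the picture (420x560x3 uint8, blue, green, red); there is no depth.
- ctrl.camera_model(name): a dict with "fx", "fy", "cx", "cy" (pixels), "R" (3x3) and "t" (3): a world point X has camera coordinates R X + t; the wrist camera has in their place "mount" (4x4, takes a point from camera to tool coordinates, whose origin is the TCP and whose axes are the tool frame's). Camera axes: x right, y down, z forward; pixel columns grow to the right and rows downward; lengths in mm; the calibration is good to about 2 mm. A picture is of the moment at which its call begins: read the wrist's pose just before it. camera_model takes no time and is no camera call.
- ctrl.hand_in(): hands the job in, once; it reports no verdict.
The state is a dict: "t": time; "joint_positions": joint angles; "dq": joint speeds; "joint_torque": joint torques, N m; "position": TCP position; "eef_rot": TCP orientation; "ft_force": force on the tool from outside, world axes, zero at the start; "ft_torque": the same for the moment, N m; "opening": finger opening in mm.
Only numpy, scipy, OpenCV 4.12 (cv2) and the standard library are available. Lean on these libraries where they do the work, as an engineer would, in place of code of your own. Each camera call takes 0.05 s, during which the arm holds its last target.

## Working session

There is one attempt and no reset: what is moved stays moved. The work goes in short steps, Python scripts to look and compute and a tool call to move; the robot and the scene stay as the last step left them, time stands still between calls to the robot, and variables do not carry over. Pictures are saved under pics/ and viewed, and the job is handed in when it is done.

Besides the shell and the picture viewer there is one more tool, called after "Request:" as name([rows], argument=value, ...), one row to a line, values as JSON. carry_out: Moves the arm, as the interface text tells. Its arguments: {"type":"object","properties":{"motion":{"type":"array","items":{"type":"object","properties":{"dp":{"type":"array","items":{"type":"number"}},"yaw":{"type":"number"}}}},"jaw":{"type":"number"},"squeeze":{"type":"number"}},"required":["motion"]}

```bash
mkdir -p pics; python3 - <<'E'
from rig import ctrl
import cv2,json
s=ctrl.state();print(s)
for n in("scene","top","wrist"):
    cv2.imwrite(f"pics/{n}0.png",ctrl.read_camera(n))
    print(n,ctrl.camera_model(n))
E
```

```text
{'t': 0.0, 'joint_positions': array([ 6.59816990e+01,  1.58806456e+01, -1.60033480e+00,  7.26496630e+01,
        1.21975960e-03,  8.40783646e+01]), 'dq': array([ 0.0026458 ,  0.03727247,  0.02947687,  0.05247341,  0.01375616,
       -0.05753086]), 'joint_torque': array([-3.48100602e-04, -4.45508695e+01,  2.95203388e+01,  1.65759295e-02,
       -1.47785668e-04, -6.72311700e-06]), 'position': array([193.78882015, 593.36374974, 230.11333075]), 'eef_rot': array([-9.01298205e+01,  1.46914752e-02, -1.80966836e+01]), 'ft_force': array([-0.73817953,  0.14858346, -0.37746281]), 'ft_torque': array([ 0.04251974, -0.04357414, -0.03839223]), 'opening': 85.38293236313075}
scene {'fx': 516.2213966991762, 'fy': 516.2213966991762, 'cx': 277.1515015678288, 'cy': 206.14518928240946, 'R': array([[-0.09120334,  0.99569099, -0.01677508],
       [ 0.65177347,  0.04694817, -0.75695919],
       [-0.75290989, -0.07997076, -0.6532468 ]]), 't': array([ 159.18183518, -282.10481291, 1874.22456797])}
top {'fx': 541.0797846748159, 'fy': 541.0797846748159, 'cx': 277.2127306415584, 'cy': 203.87068385976184, 'R': array([[-0.02845071, -0.99956777, -0.00740425],
       [-0.99400009,  0.02907332, -0.10544463],
       [ 0.10561432,  0.00435985, -0.99439761]]), 't': array([ -64.50610788,  553.90260678, 1490.84454731])}
wrist {'fx': 308.9435153668764, 'fy': 308.9435153668764, 'cx': 282.8508141679314, 'cy': 209.64592353856403, 'mount': array([[ 6.35900935e-04,  9.57832772e-01,  2.87325557e-01,
        -7.22094902e+01],
       [-2.38212612e-04, -2.87325462e-01,  9.57832982e-01,
        -1.42740211e+02],
       [ 9.99999769e-01, -6.77531460e-04,  4.54573161e-05,
         6.08494946e-01],
       [ 0.00000000e+00,  0.00000000e+00,  0.00000000e+00,
         1.00000000e+00]])}
```

View pics/scene0.png

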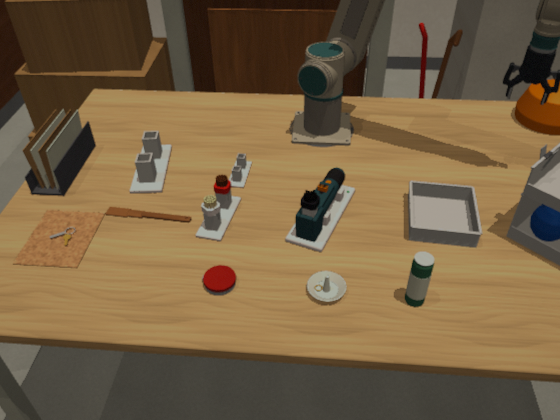

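View pics/top0.png

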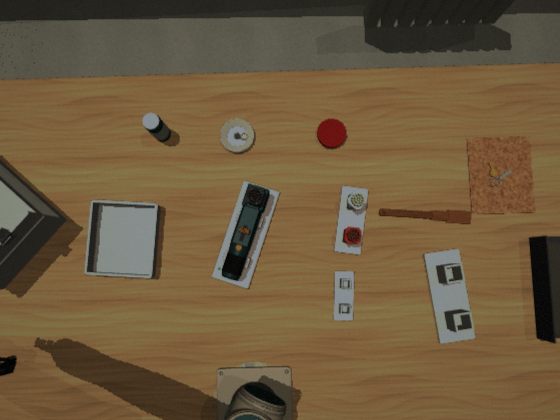

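View pics/wrist0.png

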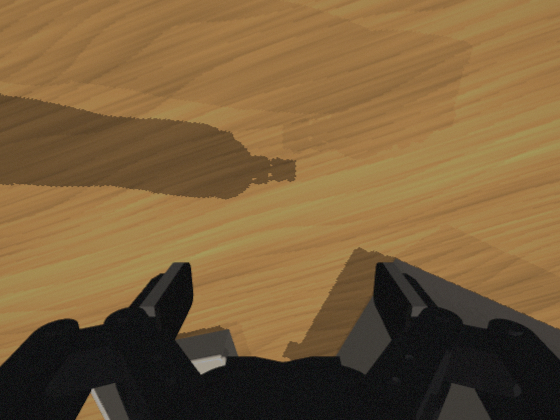

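```bash
cat > h.py <<'E'
from rig import ctrl
import numpy as np, cv2
def ray(name,u,v,st=None):
    m=ctrl.camera_model(name)
    d=np.array([(u-m['cx'])/m['fx'],(v-m['cy'])/m['fy'],1.])
    if name!='wrist':
        R=m['R'];return -R.T@m['t'],R.T@d
    from scipy.spatial.transform import Rotation as Ro
    Rt=Ro.from_euler('xyz',st['eef_rot'],degrees=True).as_matrix()
    M=m['mount'];return Rt@M[:3,3]+st['position'],Rt@M[:3,:3]@d
def at(name,u,v,z,st=None):
    c,d=ray(name,u,v,st);return c+d*(z-c[2])/d[2]
def proj(name,X,st=None):
    m=ctrl.camera_model(name);X=np.atleast_2d(X).astype(float)
    if name!='wrist': Y=X@m['R'].T+m['t']
    else:
        from scipy.spatial.transform import Rotation as Ro
        Rt=Ro.from_euler('xyz',st['eef_rot'],degrees=True).as_matrix()
        T=(X-st['position'])@Rt; M=m['mount'];Y=(T-M[:3,3])@M[:3,:3]
    return np.c_[Y[:,0]/Y[:,2]*m['fx']+m['cx'],Y[:,1]/Y[:,2]*m['fy']+m['cy']]
E
python3 - <<'E'
import cv2,numpy as np
a=cv2.imread('pics/top0.png');b=cv2.imread('pics/scene0.png')
def c(i,x,y,w,h,s,n): cv2.imwrite(n,cv2.resize(i[y:y+h,x:x+w],None,fx=s,fy=s,interpolation=cv2.INTER_CUBIC))
c(a,205,175,80,120,5,'pics/c1.png');c(a,325,180,50,80,7,'pics/c2.png');c(a,75,190,95,95,6,'pics/c3.png')
c(b,190,160,180,90,4,'pics/c4.png')
E
```

```text
(no output)
```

View pics/c1.png

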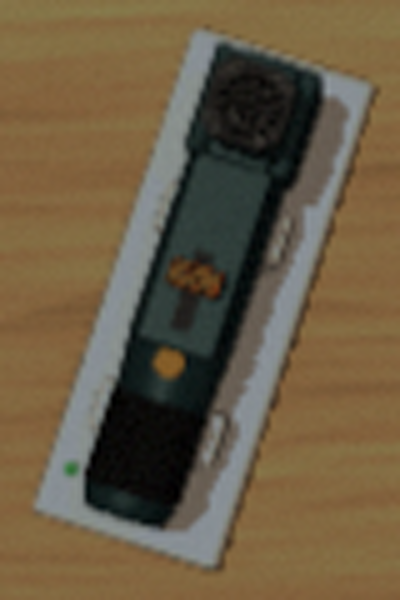

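View pics/c2.png

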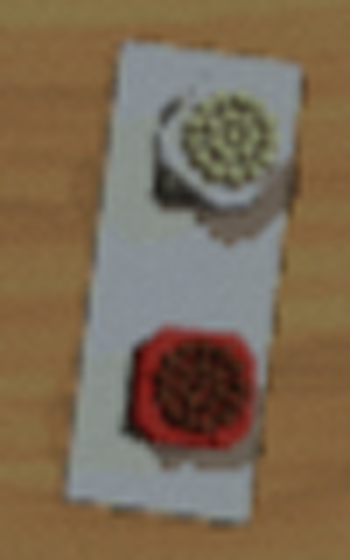

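View pics/c3.png

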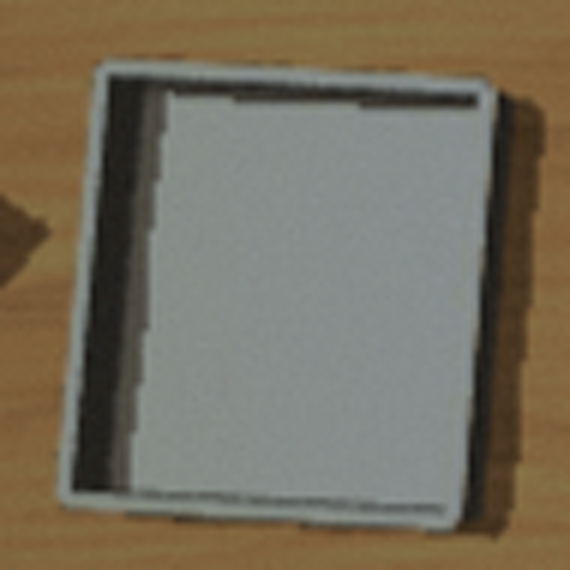

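View pics/c4.png

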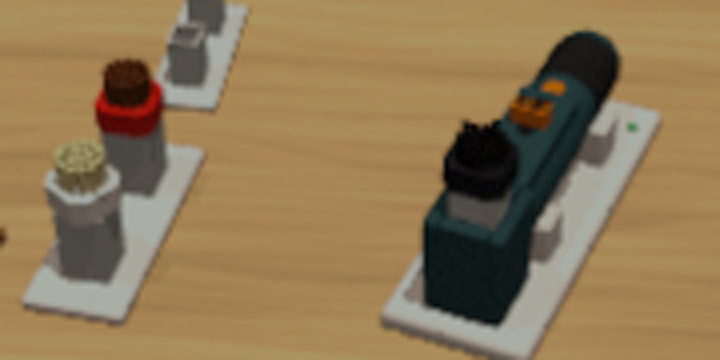

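```bash
python3 - <<'E'
from h import *
def fit(P,L):  # rigid 2D fit L->P
    P=np.array(P)[:,:2];L=np.array(L,float);a=P-P.mean(0);b=L-L.mean(0)
    th=np.arctan2((b[:,0]*a[:,1]-b[:,1]*a[:,0]).sum(),(b*a).sum())
    R=np.array([[np.cos(th),-np.sin(th)],[np.sin(th),np.cos(th)]])
    t=P.mean(0)-R@L.mean(0);return t,np.degrees(th),np.round(P-(L@R.T+t),1)
d=[at('top',205+u/5,175+v/5,16) for u,v in[(197,28),(378,88),(222,571),(36,511)]]
print('polisher',fit(d,[(45,55),(45,-55),(-245,-55),(-245,55)]))
d=[at('top',325+u/7,180+v/7,10) for u,v in[(122,40),(302,63),(249,522),(66,500)]]
print('rack',fit(d,[(95,38),(95,-38),(-95,-38),(-95,38)]))
d=[at('top',75+u/6,190+v/6,55) for u,v in[(98,60),(498,80),(460,532),(58,505)]]
print('tray',fit(d,[(90,100),(90,-100),(-90,-100),(-90,100)]))
print('worn top',at('top',205+249/5,175+100/5,162),'pad',at('top',205+197/5,175+278/5,115))
print('fresh',at('top',325+233/7,180+137/7,112),'spare',at('top',325+202/7,180+388/7,112))
E
```

```text
polisher (array([563.35128124, -25.62768419]), np.float64(-19.53270609547441), array([[-1.6, -0.1],
       [-2.3,  1.6],
       [ 2.3, -0.5],
       [ 1.6, -1. ]]))
rack (array([ 501.85217484, -289.15507641]), np.float64(-9.129989057962657), array([[-1.2, -1.1],
       [-0.8,  1.2],
       [ 1.6,  0.9],
       [ 0.4, -1. ]]))
tray (array([465.1772589 , 350.12062019]), np.float64(-4.931519846422453), array([[ 11.4,  -8.2],
       [ 13.9,   6.2],
       [-12.8,   9.1],
       [-12.6,  -7.1]]))
worn top [562.26355355 -24.17613427 162.        ] pad [474.37039497   7.6642881  115.        ]
fresh [ 548.17993695 -296.23478126  112.        ] spare [ 453.48400613 -280.37302857  112.        ]
```

```bash
cat >> h.py <<'E'
def go(x,y,z,psi,st=None):
    st=st or ctrl.state()
    from scipy.spatial.transform import Rotation as Ro
    R=Ro.from_euler('xyz',st['eef_rot'],degrees=True).as_matrix()
    d=R.T@(np.array([x,y,z])-st['position'])
    print('tool delta',np.round(d,1),'yaw',round(-((psi-st['eef_rot'][2]+180)%360-180),2),'t',st['t'],'F',np.round(st['ft_force'],1),'open',round(st['opening'],1))
PO=np.array([563.0,-25.0]);PY=-19.5
def pol(x,y):
    a=np.radians(PY);c,s=np.cos(a),np.sin(a);return PO+np.array([c*x-s*y,s*x+c*y])
def inpol(p):
    a=np.radians(PY);c,s=np.cos(a),np.sin(a);d=np.asarray(p)[:2]-PO;return np.array([c*d[0]+s*d[1],-s*d[0]+c*d[1]])
E
python3 -c "
from h import *
go(*pol(-70,0),230,PY)"
```

```text
tool delta [ 473.     1.1 -471.6] yaw 1.4 t 0.15 F [-0.6 -0.4 -0.2] open 85.2
```

Request:
carry_out([
  {"dp":[20,0,-20],"yaw":0.5},
  {"dp":[40,0,-40],"yaw":0.5},
  {"dp":[43,0,-43],"yaw":0.4},
  {"dp":[43,0,-43],"yaw":0},
  {"dp":[43,0,-43],"yaw":0},
  {"dp":[43,0,-43],"yaw":0},
  {"dp":[43,0,-43],"yaw":0},
  {"dp":[43,0,-43],"yaw":0},
  {"dp":[43,0,-43],"yaw":0},
  {"dp":[43,0,-43],"yaw":0},
], jaw=0)

```text
t: 1.4
position: [442.4, 77.4, 231.3]
eef_rot: [-90.0, -0.0, -19.5]
ft_force: [0.5, 0.5, 0.6]
opening: 0.3
```

```bash
python3 -c "
from h import *
go(*pol(-70,0),230,PY)"
```

```text
tool delta [ 77.9   1.3 -56.3] yaw 0.0 t 1.4 F [0.5 0.5 0.6] open 0.3
```

Request:
carry_out([
  {"dp":[35,0,-30],"yaw":0},
  {"dp":[25,0,-20],"yaw":0},
  {"dp":[5,0,-2],"yaw":0},
  {"dp":[0,0,0],"yaw":0},
  {"dp":[0,0,0],"yaw":0},
])

```text
t: 2.02
position: [485.1, 9.6, 231.1]
eef_rot: [-90.0, 0.1, -19.4]
ft_force: [0.2, -0.2, 0.6]
opening: 0.1
```

```bash
python3 -c "
from h import *
go(*pol(-70,0),230,PY)
s=ctrl.state();print(s['position'],s['eef_rot'])
im=ctrl.read_camera('wrist');cv2.imwrite('pics/w1.png',im)
for p in [(-95,0,115),(0,0,162),(0,0,140)]: print(p,proj('wrist',[*pol(p[0],p[1]),p[2]],s))
"
```

```text
tool delta [15.   1.1 -6.6] yaw 0.08 t 2.025 F [ 0.2 -0.2  0.6] open 0.1
[485.07227408   9.56317691 231.14200787] [-8.99967632e+01  5.12561396e-02 -1.94165054e+01]
(-95, 0, 115) [[274.47022005 192.57200238]]
(0, 0, 162) [[273.78903119 321.47164519]]
(0, 0, 140) [[274.49094886 305.47957525]]
```

View pics/w1.png

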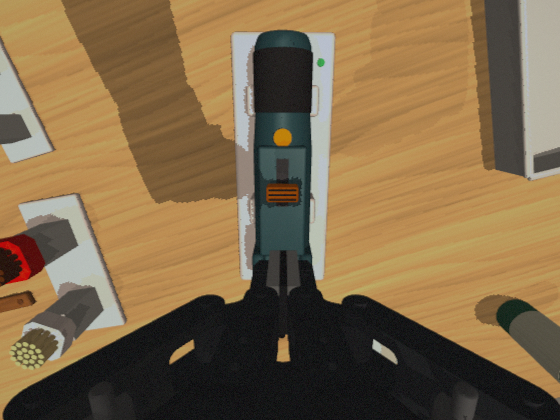

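```bash
python3 - <<'E'
from h import *
st=dict(position=np.array([485.07,9.56,231.14]),eef_rot=np.array([-90,.05,-19.416]))
im=cv2.imread('pics/w1.png')
b,g,r=[im[:,:,i].astype(int) for i in range(3)]
m=(r>100)&(r-b>70)&(g<r*0.65); m[:170]=0;m[215:]=0;m[:,:255]=0;m[:,310:]=0
ys,xs=np.nonzero(m);print(xs.min(),xs.max(),ys.min(),ys.max())
print('pad',at('wrist',(xs.min()+xs.max())/2,(ys.min()+ys.max())/2,115,st))
# dock edges, z=16
for v in(60,110,150,250):
    row=im[v].astype(int).min(1); w=np.nonzero(row[225:345]>120)[0]+225; print(v,w.min(),w.max())
for p in[(233,32),(334,34),(324,279),(240,277)]: print(at('wrist',*p,16,st))
# body rear end & deck edges
cv2.imwrite('pics/w1c.png',cv2.resize(im[20:290,220:350],None,fx=2.2,fy=2.2))
E
```

```text
266 297 187 201
pad [476.65260338  11.98358165 115.        ]
60 232 333
110 234 331
150 238 329
250 240 324
[320.69850895  13.77331737  16.        ]
[357.16515346 111.51463234  16.        ]
[624.48425973  17.60598936  16.        ]
[585.51597689 -83.99038048  16.        ]
```

View pics/w1c.png

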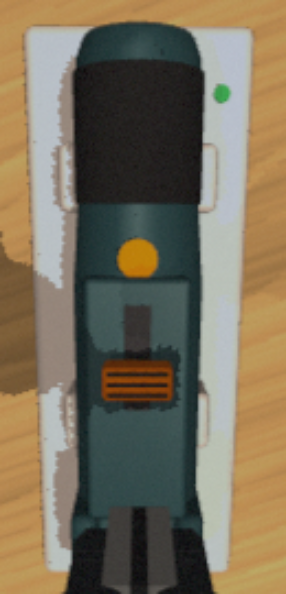

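```bash
sed -i 's/^PO=.*/PO=np.array([565.8,-20.5]);PY=-19.4/' h.py; python3 -c "
from h import *
go(*pol(-68,0),105,PY)
for n in [(0,0,162),(-95,0,115)]:
  for c in('top','scene'): print(c,n,proj(c,[*pol(n[0],n[1]),n[2]]))
"
```

```text
tool delta [ 18.2 126.2  -1.6] yaw -0.0 t 2.075 F [-0.1  0.9  0.8] open 0.2
top (0, 0, 162) [[253.33612785 193.6751773 ]]
scene (0, 0, 162) [[309.58708359 191.9644381 ]]
top (-95, 0, 115) [[243.09971527 229.94616433]]
scene (-95, 0, 115) [[321.91116731 185.25317711]]
```

Request:
carry_out([
  {"dp":[10,15,0],"yaw":0},
  {"dp":[8,35,0],"yaw":0},
  {"dp":[0,35,0],"yaw":0},
  {"dp":[0,20,0],"yaw":0},
  {"dp":[0,13,0],"yaw":0},
  {"dp":[0,6,0],"yaw":0},
  {"dp":[0,0,0],"yaw":0},
])

```text
t: 2.95
position: [503.0, 2.7, 107.3]
eef_rot: [-90.0, -0.0, -19.5]
ft_force: [-0.3, -0.0, -0.3]
opening: -0.1
```

```bash
python3 -c "
from h import *
s=ctrl.state();print(s['position'],inpol(s['position']))
go(*pol(-88,0),105,PY)
cv2.imwrite('pics/w2.png',ctrl.read_camera('wrist'))
"
```

```text
[502.98594708   2.65129419 107.27847715] [-66.93759803   0.97243832]
tool delta [-21.1   2.3  -1. ] yaw -0.09 t 2.95 F [-0.3 -0.  -0.3] open -0.1
```

View pics/w2.png

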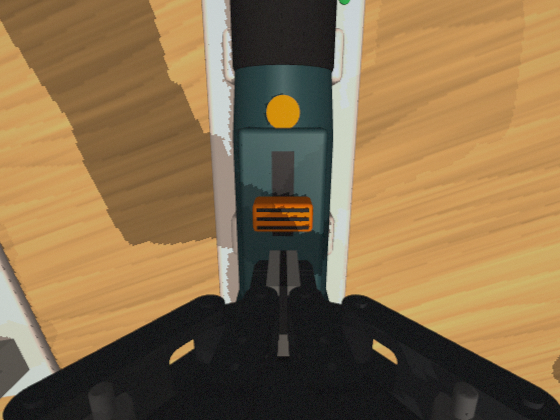

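Request:
carry_out([
  {"dp":[-4,1,0],"yaw":0},
  {"dp":[-5,1,0],"yaw":0},
  {"dp":[-4,0,0],"yaw":0},
  {"dp":[-4,0,0],"yaw":0},
  {"dp":[-3,0,0],"yaw":0},
  {"dp":[-2,0,0],"yaw":0},
  {"dp":[0,0,0],"yaw":0},
])

```text
t: 3.88
position: [483.8, 9.4, 105.9]
eef_rot: [-90.0, -0.2, -19.5]
ft_force: [5.9, -2.1, -2.9]
opening: -0.1
```

```bash
python3 -c "
from h import *
s=ctrl.state();print(s['position'],inpol(s['position']),s['ft_force'])
cv2.imwrite('pics/w3.png',ctrl.read_camera('wrist'));cv2.imwrite('pics/s3.png',cv2.resize(ctrl.read_camera('scene')[140:260,190:380],None,fx=4,fy=4))
"
```

```text
[483.76092038   9.43640564 105.85531721] [-87.32482912   0.98650256] [ 5.8955899  -2.13660031 -2.89164703]
```

View pics/w3.png

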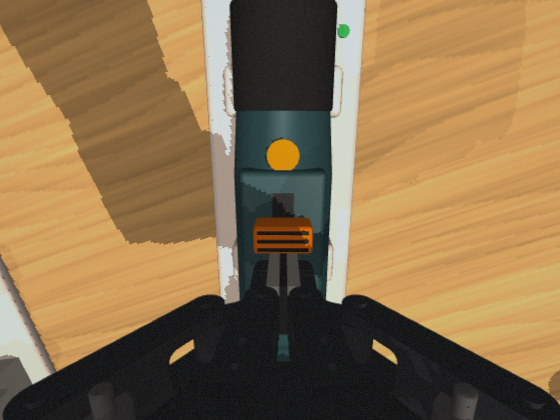

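View pics/s3.png

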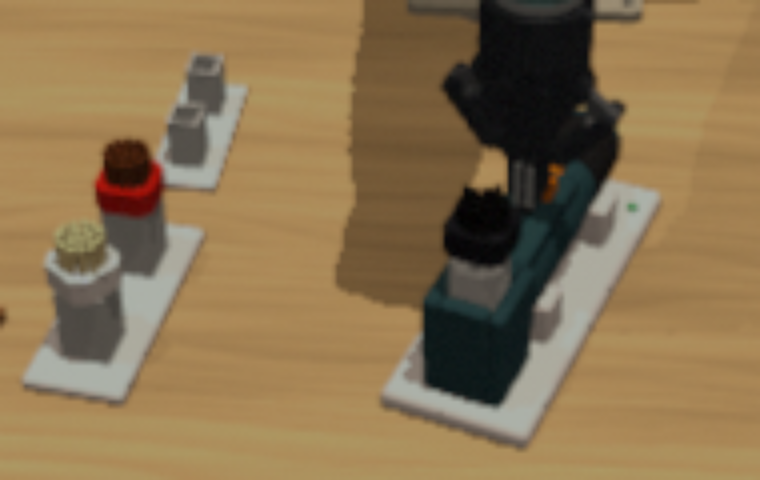

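Request:
carry_out([
  {"dp":[-1.5,0,0],"yaw":0},
  {"dp":[-1.5,0,0],"yaw":0},
  {"dp":[0,0,0],"yaw":0},
])

```text
t: 4.35
position: [483.7, 9.5, 106.1]
eef_rot: [-90.0, -0.5, -19.5]
ft_force: [11.0, -4.0, -8.5]
opening: -0.3
```

```bash
python3 -c "
from h import *
s=ctrl.state();print(s['position'],inpol(s['position']),s['ft_force'])
"
```

```text
[483.67553935   9.47539689 106.05857192] [-87.41831381   0.99491973] [11.01520057 -3.98939985 -8.46248114]
```

Request:
carry_out([
  {"dp":[5,0,0],"yaw":0},
  {"dp":[3,-25,-1],"yaw":0},
  {"dp":[0,-40,0],"yaw":0},
  {"dp":[0,-40,0],"yaw":0},
  {"dp":[0,-10,0],"yaw":0},
])

```text
t: 4.97
position: [487.2, 7.5, 222.8]
eef_rot: [-89.9, -0.2, -19.5]
ft_force: [0.4, 0.3, -0.5]
opening: -0.1
```

Request:
carry_out([
  {"dp":[10,0,0],"yaw":0},
  {"dp":[20,0,0],"yaw":0},
  {"dp":[12,0,0],"yaw":0},
  {"dp":[4,0,0],"yaw":0},
  {"dp":[0,0,0],"yaw":0},
], jaw=1)

```text
t: 5.6
position: [529.8, -8.1, 219.6]
eef_rot: [-90.0, 0.1, -19.5]
ft_force: [0.3, 1.0, -0.2]
opening: 85.4
```

```bash
python3 -c "
from h import *
s=ctrl.state();print(s['position'],inpol(s['position']),s['eef_rot'])
cv2.imwrite('pics/w4.png',ctrl.read_camera('wrist'))
for z in(174,152,132): print(z,proj('wrist',[*pol(0,0),z],s))
print('pad', proj('wrist',[*pol(-105,0),115],s))
"
```

```text
[529.81050524  -8.14833984 219.60830786] [-38.04884833  -0.30394559] [-9.00155026e+01  8.85068113e-02 -1.95093938e+01]
174 [[282.53485054 284.80987105]]
152 [[282.56395979 269.67964437]]
132 [[282.58620133 258.11907551]]
pad [[282.22549213 124.32042555]]
```

View pics/w4.png

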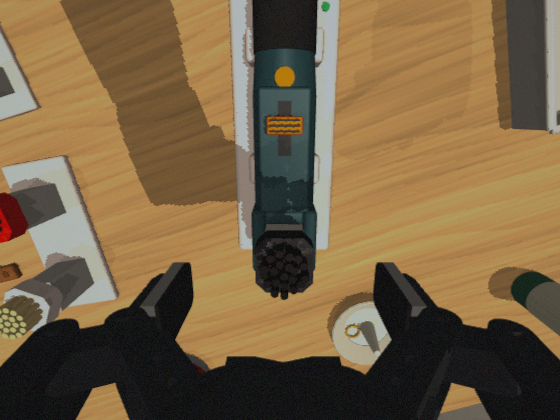

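```bash
python3 -c "
from h import *
go(*pol(-2,0.5),120,PY)
"
```

```text
tool delta [36.5 99.8  0.9] yaw -0.1 t 5.65 F [-0.1  0.6 -0.2] open 85.3
```

Request:
carry_out([
  {"dp":[15,5,0],"yaw":0},
  {"dp":[15,20,0],"yaw":0},
  {"dp":[5,25,0],"yaw":0},
  {"dp":[0,25,0],"yaw":0},
  {"dp":[0,15,0],"yaw":0},
  {"dp":[0,6,0],"yaw":0},
  {"dp":[0,0,0],"yaw":0},
])

```text
t: 6.52
position: [563.0, -19.8, 124.4]
eef_rot: [-90.0, -0.0, -19.5]
ft_force: [-0.2, 0.5, -0.1]
opening: 85.4
```

```bash
python3 -c "
from h import *
go(*pol(-2,0.5),120,PY)
s=ctrl.state();print(s['position'],inpol(s['position']),s['eef_rot'])
cv2.imwrite('pics/w5.png',ctrl.read_camera('wrist'))
"
```

```text
tool delta [0.9 4.4 0.7] yaw -0.09 t 6.525 F [-0.2  0.5 -0.1] open 85.4
[563.02108753 -19.75376647 124.41363092] [-2.86900298 -0.21918234] [-9.00006746e+01 -1.04279215e-02 -1.94932787e+01]
```

View pics/w5.png

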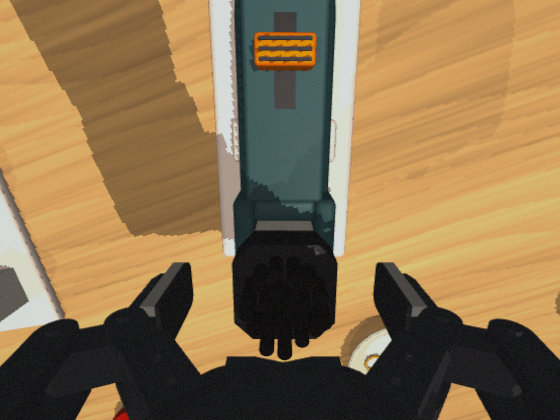

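Request:
carry_out([
  {"dp":[0,4,0.5],"yaw":0},
  {"dp":[0,0,0],"yaw":0},
])

```text
t: 6.82
position: [563.1, -19.2, 120.6]
eef_rot: [-90.0, -0.0, -19.5]
ft_force: [-0.4, 0.0, 0.5]
opening: 85.6
```

Request:
carry_out([
  {"dp":[0,0,0],"yaw":0},
  {"dp":[0,0,0],"yaw":0},
  {"dp":[0,0,0],"yaw":0},
  {"dp":[0,0,0],"yaw":0},
  {"dp":[0,0,0],"yaw":0},
  {"dp":[0,0,0],"yaw":0},
], jaw=0, squeeze=40)

```text
t: 7.58
position: [563.1, -19.3, 120.5]
eef_rot: [-90.0, -0.0, -19.5]
ft_force: [-0.5, -0.0, 2.2]
opening: 43.3
```

```bash
python3 -c "
from h import *
s=ctrl.state();print(s['position'],inpol(s['position']),s['eef_rot'],s['ft_force'],s['ft_torque'],s['opening'])
"
```

```text
[563.11793221 -19.2625986  120.47281608] [-2.94080376  0.27626637] [-8.99969845e+01 -1.46842743e-02 -1.94937474e+01] [-0.47291371 -0.02566563  2.23712965] [-0.01131649  0.10559283  0.01970636] 43.280054993539416
```

Request:
carry_out([
  {"dp":[0,-5,0],"yaw":0},
  {"dp":[0,-12,0],"yaw":0},
  {"dp":[0,-20,0],"yaw":0},
  {"dp":[0,-20,0],"yaw":0},
  {"dp":[0,-12,0],"yaw":0},
  {"dp":[-5,-5,8],"yaw":0},
  {"dp":[-15,0,22],"yaw":0},
  {"dp":[-25,0,37],"yaw":0},
  {"dp":[-25,0,37],"yaw":0},
  {"dp":[-25,0,37],"yaw":0},
])

```text
t: 8.82
position: [519.0, 147.0, 193.7]
eef_rot: [-90.0, 0.1, -19.5]
ft_force: [-0.3, 0.5, -1.6]
opening: 43.1
```

Request:
carry_out([
  {"dp":[-25,0,37],"yaw":0},
  {"dp":[-25,0,37],"yaw":0},
  {"dp":[-25,0,37],"yaw":0},
  {"dp":[-25,0,37],"yaw":0},
  {"dp":[-14,0,20],"yaw":0},
  {"dp":[-6,0,6],"yaw":0},
  {"dp":[0,0,0],"yaw":0},
])

```text
t: 9.7
position: [464.7, 349.3, 193.8]
eef_rot: [-90.1, 0.0, -19.4]
ft_force: [0.1, -0.8, 0.1]
opening: 43.5
```

```bash
python3 -c "
from h import *
go(465,350,50,PY)
s=ctrl.state();print(s['position'],s['ft_force'],s['opening'])
cv2.imwrite('pics/w6.png',ctrl.read_camera('wrist'))
cv2.imwrite('pics/s6.png',ctrl.read_camera('scene'))
"
```

```text
tool delta [  0.2 143.8   1. ] yaw -0.05 t 9.7 F [ 0.1 -0.8  0.1] open 43.5
[464.65225833 349.29890332 193.80706842] [ 0.13885771 -0.81963537  0.06237474] 43.47630673786158
```

View pics/w6.png

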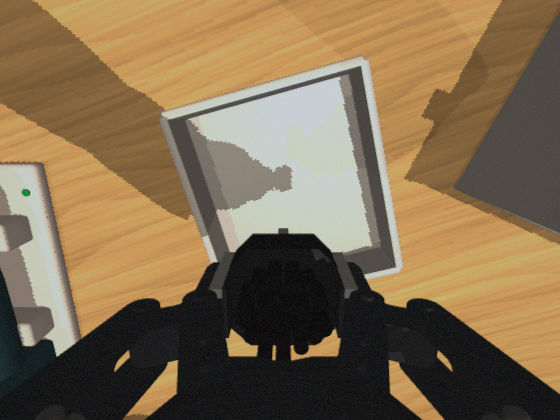

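View pics/s6.png

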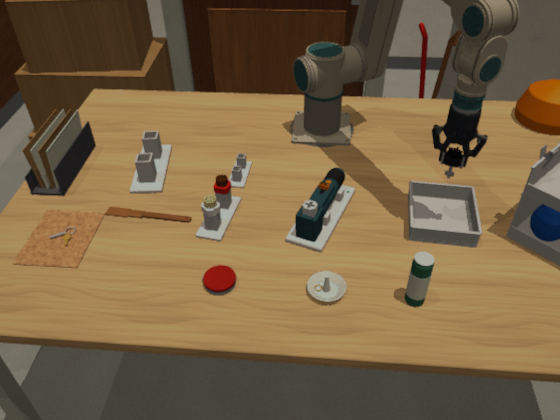

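```bash
python3 -c "
from h import *
s=ctrl.state()
for p in[(163,116),(368,60),(401,268)]: print(at('wrist',*p,55,s))
"
```

```text
[361.6181211  274.95234274  55.        ]
[378.41688852 455.19408904  55.        ]
[574.95043006 436.72076103  55.        ]
```

Request:
carry_out([
  {"dp":[0,15,3],"yaw":0},
  {"dp":[0,35,4],"yaw":0},
  {"dp":[0,40,0],"yaw":0},
  {"dp":[0,30,0],"yaw":0},
  {"dp":[0,15,0],"yaw":0},
  {"dp":[0,6,0],"yaw":0},
  {"dp":[0,0,0],"yaw":0},
])

```text
t: 10.68
position: [468.3, 356.1, 53.7]
eef_rot: [-90.0, -0.0, -19.5]
ft_force: [-0.1, -0.2, 0.0]
opening: 43.4
```

Request:
carry_out([
  {"dp":[0,0,0],"yaw":0},
  {"dp":[0,0,0],"yaw":0},
  {"dp":[0,0,0],"yaw":0},
  {"dp":[0,0,0],"yaw":0},
], jaw=1)

```text
t: 11.18
position: [467.9, 356.2, 53.6]
eef_rot: [-90.0, -0.0, -19.5]
ft_force: [0.5, 0.1, 0.3]
opening: 85.8
```

```bash
python3 -c "
from h import *
s=ctrl.state();print(s['position'],s['ft_force'],s['opening'])
cv2.imwrite('pics/w7.png',ctrl.read_camera('wrist'))
"
```

```text
[467.93017915 356.16488192  53.6383087 ] [0.53684406 0.12885225 0.28142604] 85.8486423627424
```

View pics/w7.png

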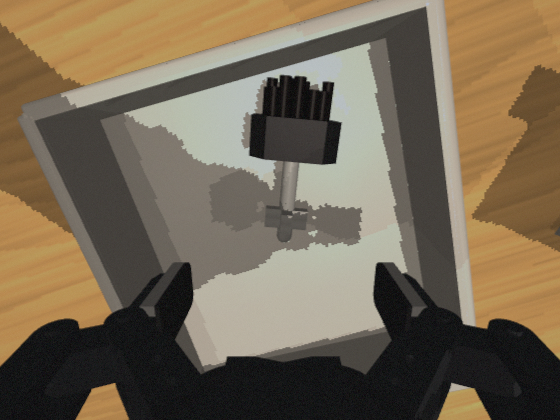

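Request:
carry_out([
  {"dp":[0,-20,0],"yaw":0},
  {"dp":[0,-50,0],"yaw":0},
  {"dp":[0,-55,0],"yaw":0},
  {"dp":[10,-30,-18],"yaw":0},
  {"dp":[24,-10,-42],"yaw":0},
  {"dp":[25,0,-44],"yaw":0},
  {"dp":[25,0,-44],"yaw":0},
  {"dp":[25,0,-44],"yaw":0},
  {"dp":[25,0,-44],"yaw":0},
  {"dp":[24,0,-42],"yaw":0},
])

```text
t: 12.48
position: [524.0, 39.6, 218.4]
eef_rot: [-90.0, -0.0, -19.5]
ft_force: [0.9, 1.0, -0.8]
opening: 85.1
```

Request:
carry_out([
  {"dp":[18,0,-31],"yaw":0},
  {"dp":[7,0,-13],"yaw":0},
  {"dp":[0,0,0],"yaw":0},
  {"dp":[0,0,0],"yaw":0},
])

```text
t: 12.98
position: [532.5, -7.5, 218.2]
eef_rot: [-90.0, 0.0, -19.4]
ft_force: [-0.1, -0.4, -0.7]
opening: 85.8
```

```bash
python3 -c "
from h import *
import pickle
s=ctrl.state();print(s['position'],s['eef_rot'],inpol(s['position']))
im=ctrl.read_camera('wrist');cv2.imwrite('pics/w8.png',im)
pickle.dump(s,open('w8.pkl','wb'))
p=proj('wrist',[*pol(0,0),120],s)[0];print(p)
x,y=int(p[0])-60,int(p[1])-60
print(x,y);cv2.imwrite('pics/w8c.png',cv2.resize(im[y:y+90,x:x+120],None,fx=6,fy=6,interpolation=cv2.INTER_CUBIC))
"
```

```text
[532.50178947  -7.49414905 218.21773454] [-8.99750865e+01  3.54785817e-02 -1.94294282e+01] [-35.72766481   1.207042  ]
[280.6672393 250.0431799]
220 190
```

View pics/w8c.png

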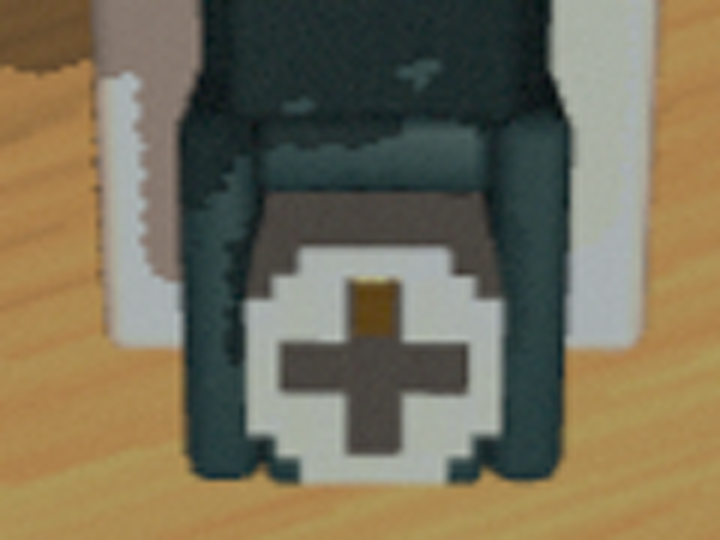

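View pics/w8.png

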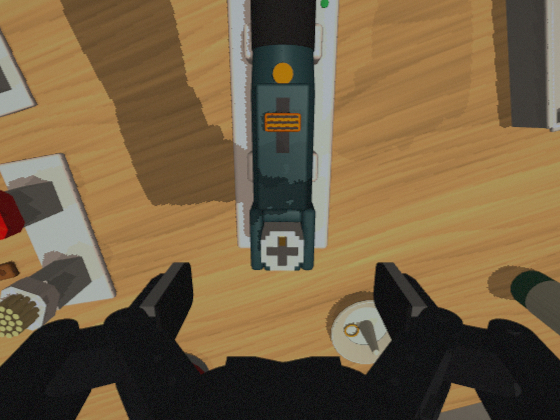

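```bash
python3 -c "
from h import *
import pickle
s=pickle.load(open('w8.pkl','rb'))
w=at('wrist',281.75,250.7,120,s);print(w,inpol(w))
for p in[(278,367),(468,367),(373,280),(373,453)]:
  q=at('wrist',220+(p[0]+.5)/6-.5,190+(p[1]+.5)/6-.5,120,s);print(q,inpol(q))
n=at('wrist',163,330,100,s)
R=np.radians(-9.1)
print(proj('wrist',[548.5,-296.5,70],s))
"
```

```text
[566.67632126 -19.83719527 120.        ] [0.6064081 0.9162523]
[562.24145889 -32.51051948 120.        ] [  0.63293113 -12.51060315]
[571.19841259  -7.19371306 120.        ] [ 0.67207374 14.34393417]
[554.30224012 -15.44938425 120.        ] [-12.52256588   0.94474628]
[579.35688671 -24.33368469 120.        ] [14.06056376  0.88705257]
[[ 33.0007979 295.8635906]]
```

Request:
carry_out([
  {"dp":[4,0,-15],"yaw":0},
  {"dp":[10,0,-38],"yaw":0},
  {"dp":[14,0,-50],"yaw":0},
  {"dp":[14,0,-54],"yaw":0},
  {"dp":[14,0,-54],"yaw":0},
  {"dp":[10,5,-36],"yaw":0},
  {"dp":[5,5,-16],"yaw":0},
  {"dp":[0,5,-4],"yaw":0},
  {"dp":[0,0,0],"yaw":0},
])

```text
t: 14.15
position: [510.2, -282.7, 202.6]
eef_rot: [-89.9, 0.1, -19.4]
ft_force: [0.2, -0.0, -0.4]
opening: 85.2
```

```bash
sed -i 's/^PO=.*/PO=np.array([566.4,-20.0]);PY=-19.4/' h.py; python3 -c "
from h import *
import pickle
s=ctrl.state();print(s['position'],s['eef_rot'])
im=ctrl.read_camera('wrist');cv2.imwrite('pics/w9.png',im)
pickle.dump(s,open('w9.pkl','wb'))
p=proj('wrist',[[548.5,-296.5,112],[548.5,-296.5,90]],s);print(p)
x,y=int(p[1][0])-60,int(p[1][1])-45
print(x,y);cv2.imwrite('pics/w9c.png',cv2.resize(im[y:y+90,x:x+120],None,fx=6,fy=6,interpolation=cv2.INTER_CUBIC))
"
```

```text
[ 510.16057214 -282.69879152  202.57542996] [-89.94439975   0.10257259 -19.44626287]
[[281.70166399 259.56225349]
 [281.75916081 248.75483861]]
221 203
```

View pics/w9.png

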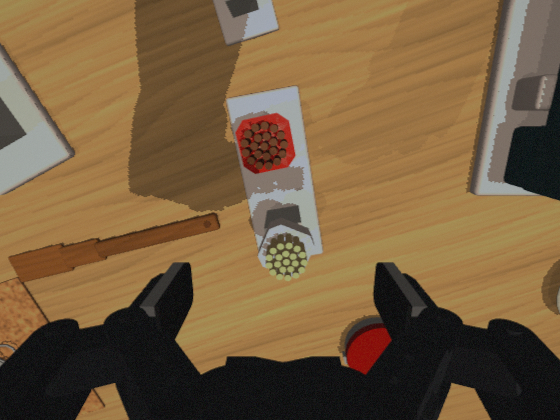

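View pics/w9c.png

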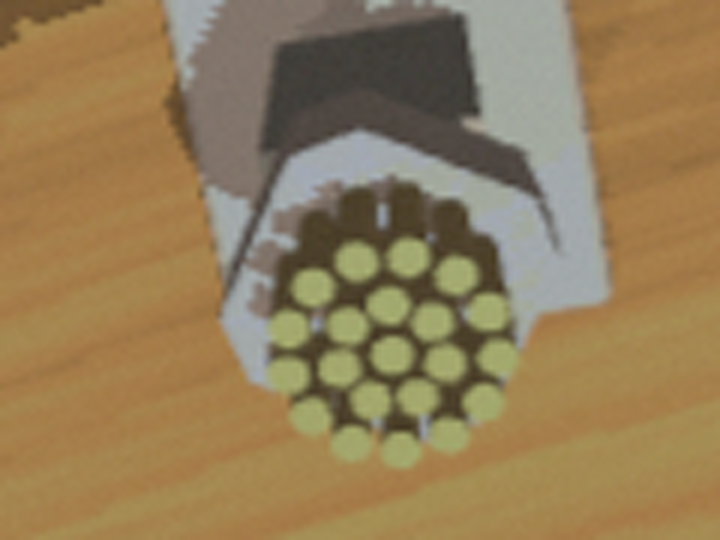

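```bash
python3 -c "
from h import *
import pickle
s=pickle.load(open('w9.pkl','rb'))
g=lambda u,v,z:at('wrist',221+(u+.5)/6-.5,203+(v+.5)/6-.5,z,s)
P=[g(u,v,90)[:2] for u,v in[(222,318),(288,155),(362,130),(530,185),(560,252),(252,383)]]
for a,b in zip(P,P[1:5]): d=b-a;print(a,np.hypot(*d),np.degrees(np.arctan2(d[1],d[0])))
# fit octagon
L=np.array([(-14,22),(14,22),(22,14),(22,-14),(14,-22),(-22,14)],float)
Q=np.array(P)
from scipy.optimize import least_squares
best=None
for flip in(1,-1):
  for t0 in range(0,360,30):
    def f(p):
        c,s_=np.cos(p[2]),np.sin(p[2]);M=L*[1,flip];return (M@np.array([[c,s_],[-s_,c]])+p[:2]-Q).ravel()
    r=least_squares(f,[548,-296,np.radians(t0)])
    if best is None or r.cost<best[0]: best=(r.cost,flip,r.x[:2],np.degrees(r.x[2]),r.fun.round(1))
print(best)
print('bristle top',g(392,355,112))
# spare/post orientation
"
```

```text
[ 547.50951358 -319.30501643] 28.007701397027034 139.00034336765088
[ 526.3717229  -300.93043772] 11.513170728713298 90.15900602439949
[ 526.33977184 -289.41731133] 26.158296462535777 51.373528050038985
[ 542.66884279 -268.98160934] 11.651178350384736 4.426176792752644
(np.float64(1.3656831280798085), 1, array([ 551.1728394 , -293.55366715]), np.float64(139.77410021114133), array([ 0.1, -0.1, -0.1, -0.4, -1. , -0.6,  0.7,  0.3,  0.4,  0.4, -0.2,
        0.4]))
bristle top [ 551.54541161 -293.86782704  112.        ]
```

Request:
carry_out([
  {"dp":[10,0,1],"yaw":0},
  {"dp":[20,0,1.4],"yaw":0},
  {"dp":[12.3,0,1],"yaw":0},
  {"dp":[0,0,0],"yaw":5},
  {"dp":[0,10,0],"yaw":7},
  {"dp":[0,20,0],"yaw":6},
  {"dp":[0,20,0],"yaw":2.8},
  {"dp":[0,0,0],"yaw":0},
  {"dp":[0,0,0],"yaw":0},
])

```text
t: 15.32
position: [552.3, -294.9, 154.1]
eef_rot: [-90.0, -0.1, -40.2]
ft_force: [-0.1, -0.4, 0.6]
opening: 85.4
```

```bash
python3 -c "
from h import *
import pickle
go(551.2,-293.6,72,-40.2)
s=ctrl.state();print(s['position'],s['eef_rot'])
im=ctrl.read_camera('wrist');cv2.imwrite('pics/w10.png',im)
pickle.dump(s,open('w10.pkl','wb'))
x,y=223,210
cv2.imwrite('pics/w10c.png',cv2.resize(im[y:y+120,x:x+120],None,fx=5,fy=5,interpolation=cv2.INTER_CUBIC))
"
```

```text
tool delta [-1.8 82.1  0.3] yaw -0.03 t 15.325 F [-0.1 -0.4  0.6] open 85.4
[ 552.33419255 -294.90846074  154.07574987] [-8.99910954e+01 -5.30046955e-02 -4.02273779e+01]
```

View pics/w10.png

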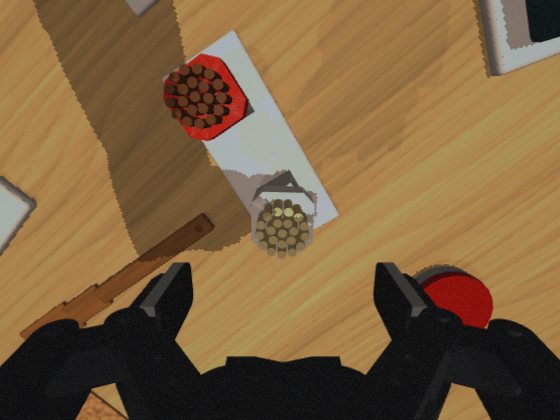

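View pics/w10c.png

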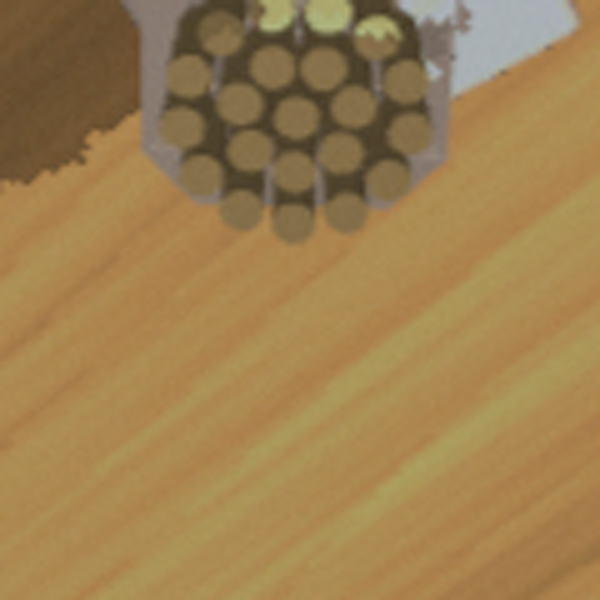

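```bash
python3 -c "
from h import *
im=cv2.imread('pics/w10.png')
cv2.imwrite('pics/w10d.png',cv2.resize(im[165:265,233:333],None,fx=6,fy=6,interpolation=cv2.INTER_CUBIC))
"
```

```text
(no output)
```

View pics/w10d.png

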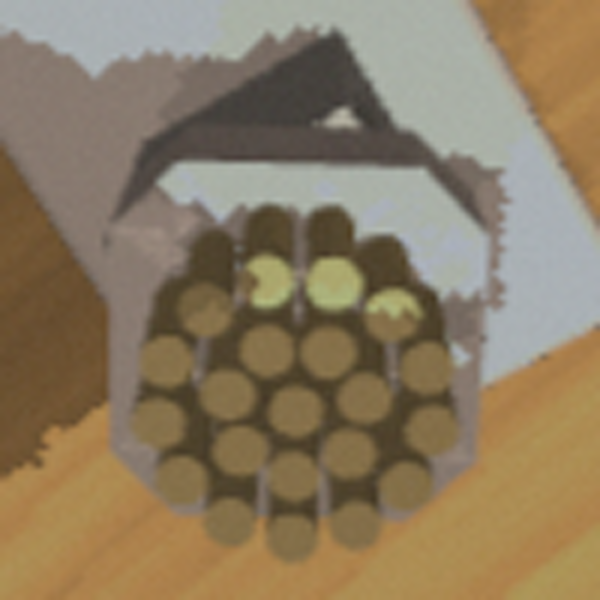

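```bash
python3 -c "
from h import *
import pickle
from scipy.optimize import least_squares
s=pickle.load(open('w10.pkl','rb'))
g=lambda u,v,z:at('wrist',233+(u+.5)/6-.5,165+(v+.5)/6-.5,z,s)
# vertices hub top: rear-left,rear-right,right-upper,right-lower,left-lower,left-upper, (tool frame order)
pix=[(178,162),(425,165),(488,230),(474,462),(410,520),(180,512),(112,448),(108,222)]
L=np.array([(-22,-14),(-22,14),(-14,22),(14,22),(22,14),(22,-14),(14,-22),(-14,-22)],float) # tool x,z
Q=np.array([g(u,v,90)[:2] for u,v in pix])
def f(p):
    a=np.radians(p[2]);ex=np.array([np.cos(a),np.sin(a)]);ez=np.array([-np.sin(a),np.cos(a)])
    return (p[:2]+np.outer(L[:,0],ex)+np.outer(L[:,1],ez)-Q).ravel()
r=least_squares(f,[551,-294,-40]);print(r.x,r.fun.round(1))
print(g(292,405,112))
go(r.x[0],r.x[1],72,r.x[2])
"
```

```text
[ 551.503775   -293.72236257  -41.66014681] [-0.2  0.3 -0.1 -0.1  0.5 -0.1 -0.1  0.6 -0.4 -0.  -0.1 -0.3  0.1 -0.3
  0.4 -0.1]
[ 550.66297172 -293.64359781  112.        ]
tool delta [-1.9 82.5  0.4] yaw 1.42 t 15.375 F [-0.1 -0.3 -0.3] open 85.5
```

Request:
carry_out([
  {"dp":[-2,10,0.4],"yaw":1.2},
  {"dp":[0,25,0],"yaw":0},
  {"dp":[0,25,0],"yaw":0},
  {"dp":[0,14,0],"yaw":0},
  {"dp":[0,6,0],"yaw":0},
  {"dp":[0,0,0],"yaw":0},
  {"dp":[0,0,0],"yaw":0},
])

```text
t: 16.25
position: [551.2, -293.8, 74.3]
eef_rot: [-90.0, -0.1, -41.5]
ft_force: [0.6, 0.2, 0.0]
opening: 85.4
```

```bash
python3 -c "
from h import *
go(551.4,-293.7,71,-41.4)
cv2.imwrite('pics/w11.png',ctrl.read_camera('wrist'))
"
```

```text
tool delta [0.1 3.3 0.2] yaw -0.1 t 16.25 F [0.6 0.2 0. ] open 85.4
```

View pics/w11.png

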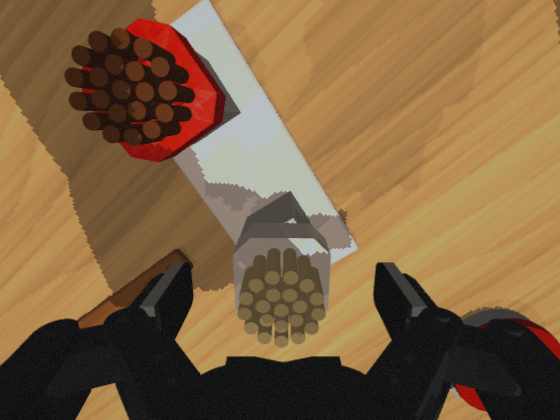

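Request:
carry_out([
  {"dp":[0,3,0],"yaw":0},
  {"dp":[0,0,0],"yaw":0},
])

```text
t: 16.55
position: [550.3, -293.2, 70.3]
eef_rot: [-90.0, 0.0, -41.5]
ft_force: [0.4, -0.9, 0.0]
opening: 85.5
```

Request:
carry_out([
  {"dp":[0,0,0],"yaw":0},
  {"dp":[0,0,0],"yaw":0},
  {"dp":[0,0,0],"yaw":0},
  {"dp":[0,0,0],"yaw":0},
  {"dp":[0,0,0],"yaw":0},
  {"dp":[0,0,0],"yaw":0},
  {"dp":[0,0,0],"yaw":0},
], jaw=0, squeeze=80)

```text
t: 17.42
position: [550.8, -293.6, 70.8]
eef_rot: [-90.0, -0.1, -41.5]
ft_force: [-0.0, -0.4, 5.4]
opening: 42.5
```

Request:
carry_out([
  {"dp":[0,-5,0],"yaw":0},
  {"dp":[0,-12,0],"yaw":0},
  {"dp":[0,-20,0],"yaw":0},
  {"dp":[0,-20,0],"yaw":0},
  {"dp":[0,-20,0],"yaw":0},
  {"dp":[0,-20,0],"yaw":0},
  {"dp":[0,-20,0],"yaw":0},
  {"dp":[0,-12,0],"yaw":0},
  {"dp":[0,0,0],"yaw":0},
  {"dp":[0,0,0],"yaw":0},
])

```text
t: 18.68
position: [549.9, -292.9, 198.4]
eef_rot: [-90.0, 0.1, -41.5]
ft_force: [-0.2, 0.1, -1.1]
opening: 42.5
```

```bash
python3 -c "
from h import *
import pickle
s=ctrl.state()
cv2.imwrite('pics/w12.png',ctrl.read_camera('wrist'));cv2.imwrite('pics/s12.png',ctrl.read_camera('scene')[100:260,140:380])
pickle.dump(s,open('w12.pkl','wb'))
go(*pol(0,0),215,PY,s)
"
```

```text
tool delta [-168.5  -16.4  215.4] yaw -22.09 t 18.675 F [-0.2  0.1 -1.1] open 42.5
```

View pics/w12.png

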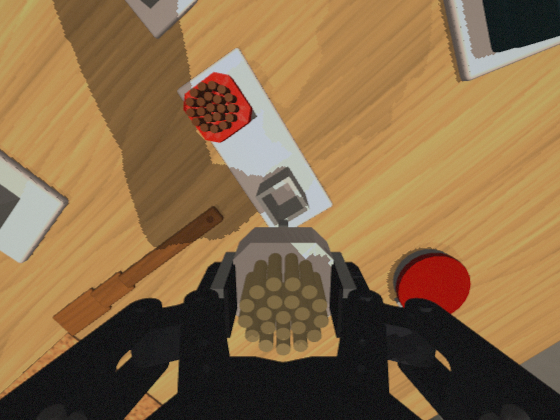

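View pics/s12.png

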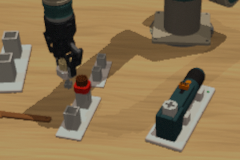

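```bash
python3 -c "
from h import *
im=cv2.imread('pics/w12.png')
cv2.imwrite('pics/w12d.png',cv2.resize(im[210:360,220:350],None,fx=5,fy=5,interpolation=cv2.INTER_CUBIC))
"
```

```text
(no output)
```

View pics/w12d.png

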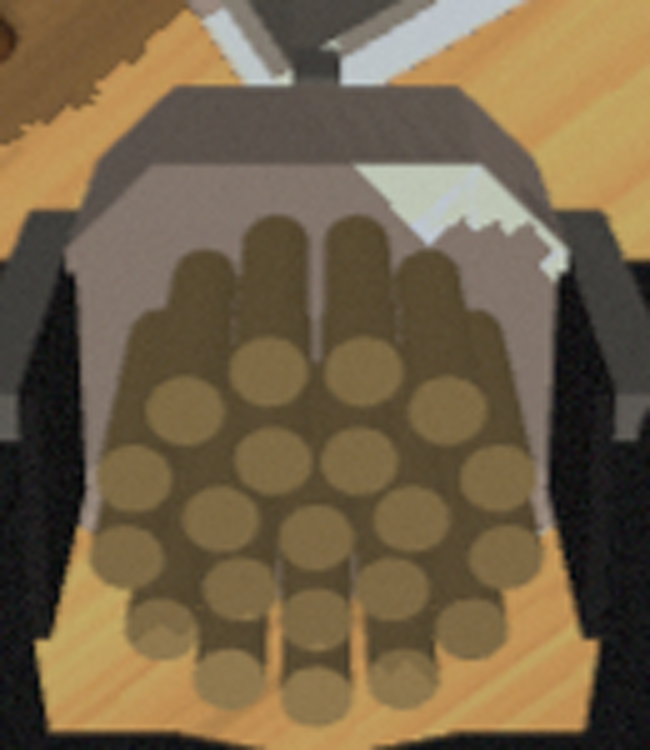

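```bash
cat > fit.py <<'E'
from h import *
from scipy.optimize import least_squares
from scipy.spatial.transform import Rotation as Ro
def fit(L,pix,lock=()):
    # L points in head frame (hx along tool x, hz along tool z, up); tool y = -up
    m=ctrl.camera_model('wrist');M=m['mount']
    L=np.array(L,float);pix=np.array(pix,float)
    def f(p):
        x,up,z,ax,ay,az=p # rot vec deg, tool axes
        T=np.c_[L[:,0],-L[:,2],L[:,1]]
        T=Ro.from_rotvec(np.radians([ax,ay,az])).apply(T)+[x,-up,z]
        Y=(T-M[:3,3])@M[:3,:3]
        return np.r_[(np.c_[Y[:,0]/Y[:,2]*m['fx']+m['cx'],Y[:,1]/Y[:,2]*m['fy']+m['cy']]-pix).ravel(), 0.02*ax,0.02*ay,0.02*az]
    r=least_squares(f,[0,0,0,0,0,0]);print('x,up(underside above TCP),z',r.x[:3].round(2),'rot about tool x,y,z',r.x[3:].round(2));print(r.fun.round(1));return r.x
E
python3 - <<'E'
from fit import *
px=[(150,163),(482,165),(65,245),(568,248),(175,88),(458,88),(97,163),(535,160),(316,537)]
L=[(-22,-14,20),(-22,14,20),(-14,-22,20),(-14,22,20),(-22,-14,0),(-22,14,0),(-14,-22,0),(-14,22,0),(0,0,42)]
P=[(220+(u+.5)/5-.5,210+(v+.5)/5-.5) for u,v in px]
fit(L,P)
E
```

```text
x,up(underside above TCP),z [ 1.44 -0.43  0.88] rot about tool x,y,z [ 0.04  0.1  -0.98]
[ 0.8 -0.2 -0.7 -0.5  0.   0.4 -0.1 -0.  -0.1 -0.3  0.  -0.2 -0.1 -0.1
  0.2  0.6 -0.   0.3  0.   0.  -0. ]
```

Request:
carry_out([
  {"dp":[-8,-6,10],"yaw":0},
  {"dp":[-20,-6,25],"yaw":0},
  {"dp":[-28,-4,36],"yaw":0},
  {"dp":[-30,0,38],"yaw":0},
  {"dp":[-30,0,38],"yaw":0},
  {"dp":[-28,0,36],"yaw":0},
  {"dp":[-18,0,23],"yaw":0},
  {"dp":[-7,0,8.4],"yaw":0},
  {"dp":[0,0,0],"yaw":-5},
  {"dp":[0,0,0],"yaw":-8},
])

```text
t: 20.02
position: [565.7, -20.9, 215.4]
eef_rot: [-90.0, -0.0, -28.3]
ft_force: [-0.5, 0.3, -0.7]
opening: 42.1
```

Request:
carry_out([
  {"dp":[0,0,0],"yaw":-6},
  {"dp":[0,0,0],"yaw":-3.1},
  {"dp":[0,0,0],"yaw":0},
  {"dp":[0,0,0],"yaw":0},
])

```text
t: 20.52
position: [565.8, -21.0, 215.3]
eef_rot: [-90.0, 0.0, -19.5]
ft_force: [0.6, 0.3, -0.3]
opening: 42.1
```

```bash
python3 -c "
from h import *
go(564.9,-20.0,178,PY)
cv2.imwrite('pics/w13.png',ctrl.read_camera('wrist'))
"
```

```text
tool delta [-1.2 37.3  0.7] yaw -0.07 t 20.525 F [ 0.6  0.3 -0.3] open 42.1
```

View pics/w13.png

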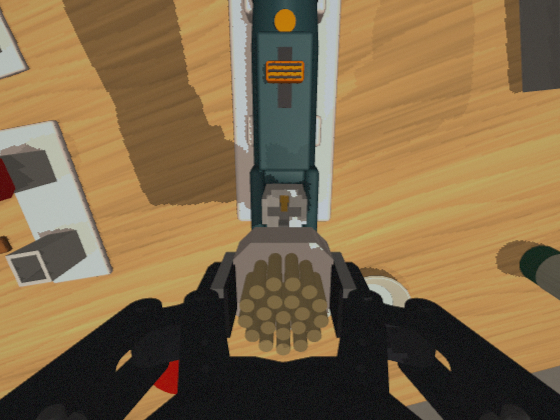

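```bash
python3 -c "
from h import *
im=cv2.imread('pics/w13.png')
cv2.imwrite('pics/w13c.png',cv2.resize(im[160:260,225:345],None,fx=6,fy=6,interpolation=cv2.INTER_CUBIC))
"
```

```text
(no output)
```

View pics/w13c.png

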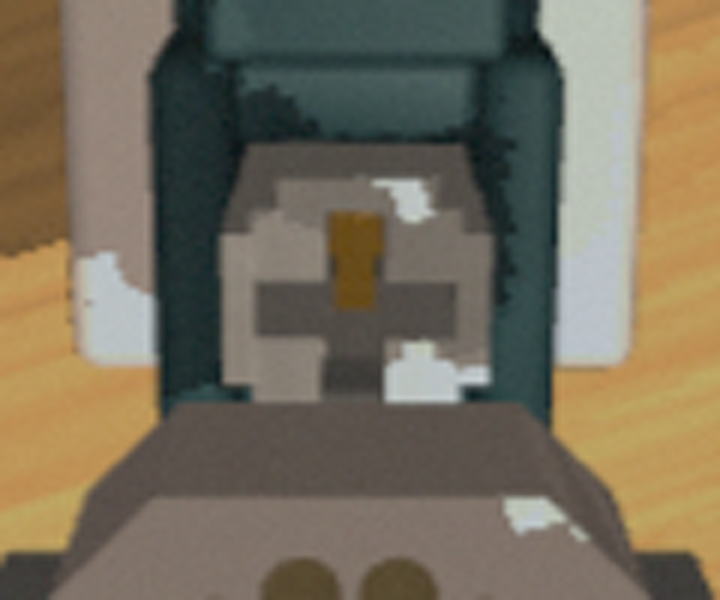

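```bash
python3 -c "
from h import *
from scipy.spatial.transform import Rotation as Ro
s=ctrl.state()
for uv in[(283.9,211.25),(284.3,194.9)]:
  w=at('wrist',*uv,120,s);R=Ro.from_euler('xyz',s['eef_rot'],degrees=True).as_matrix()
  print(w,R.T@(w-s['position']))
"
```

```text
[566.81733828 -19.73567396 120.        ] [ 0.53940699 95.33025711  1.48668355]
[554.13542218 -14.9254812  120.        ] [-13.02050467  95.33037751   1.79932721]
```

Request:
carry_out([
  {"dp":[-1.3,8,0.6],"yaw":0},
  {"dp":[0,14,0],"yaw":0},
  {"dp":[0,12,0],"yaw":0},
  {"dp":[0,5,0],"yaw":0},
  {"dp":[0,2,0],"yaw":0},
  {"dp":[0,2,0],"yaw":0},
  {"dp":[0,2,0],"yaw":0},
  {"dp":[0,0,0],"yaw":0},
])

```text
t: 21.58
position: [564.9, -19.7, 170.4]
eef_rot: [-90.0, -0.0, -19.4]
ft_force: [1.1, -0.3, -1.0]
opening: 42.2
```

```bash
python3 -c "
from h import *
go(564.9,-20.0,164,PY)
"
```

```text
tool delta [ 0.1  6.4 -0.3] yaw 0.0 t 21.575 F [ 1.1 -0.3 -1. ] open 42.2
```

Request:
carry_out([
  {"dp":[0,2,0],"yaw":0},
  {"dp":[0,2,0],"yaw":0},
  {"dp":[0,2,0],"yaw":0},
  {"dp":[0,2,0],"yaw":0},
  {"dp":[0,0,0],"yaw":0},
])

```text
t: 22.2
position: [564.6, -19.7, 162.0]
eef_rot: [-90.0, 0.0, -19.4]
ft_force: [-0.8, 0.7, -0.9]
opening: 42.2
```

Request:
carry_out([
  {"dp":[0,2,0],"yaw":0},
  {"dp":[0,2,0],"yaw":0},
  {"dp":[0,2,0],"yaw":0},
  {"dp":[0,0,0],"yaw":0},
])

```text
t: 22.7
position: [564.6, -19.7, 156.0]
eef_rot: [-90.0, 0.0, -19.4]
ft_force: [-0.1, -0.0, -1.2]
opening: 42.2
```

```bash
python3 -c "
from h import *
go(564.9,-20.0,150,PY);print(ctrl.state()['ft_torque'])
"
```

```text
tool delta [ 0.4  6.  -0.2] yaw 0.0 t 22.7 F [-0.1 -0.  -1.2] open 42.2
[-0.00886004 -0.01060655 -0.00267634]
```

Request:
carry_out([
  {"dp":[0,3,0],"yaw":0},
  {"dp":[0,4,0],"yaw":0},
  {"dp":[0,4,0],"yaw":0},
  {"dp":[0,4,0],"yaw":0},
  {"dp":[0,4,0],"yaw":0},
  {"dp":[0,2,0],"yaw":0},
  {"dp":[0,0,0],"yaw":0},
])

```text
t: 23.58
position: [564.7, -19.7, 135.1]
eef_rot: [-90.0, 0.0, -19.4]
ft_force: [-0.1, -0.7, -0.1]
opening: 42.2
```

```bash
python3 -c "
from h import *
go(564.9,-20.0,120.5,PY);print(ctrl.state()['ft_torque'])
cv2.imwrite('pics/w14.png',ctrl.read_camera('wrist'))
"
```

```text
tool delta [ 0.3 14.6 -0.2] yaw 0.01 t 23.575 F [-0.1 -0.7 -0.1] open 42.2
[-0.02716639 -0.02324389 -0.05111342]
```

View pics/w14.png

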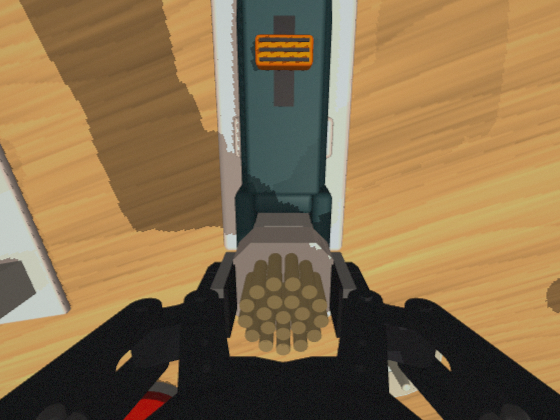

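Request:
carry_out([
  {"dp":[0,2,0],"yaw":0},
  {"dp":[0,2,0],"yaw":0},
  {"dp":[0,2,0],"yaw":0},
  {"dp":[0,2,0],"yaw":0},
  {"dp":[0,2,0],"yaw":0},
  {"dp":[0,2,0],"yaw":0},
  {"dp":[0,0,0],"yaw":0},
], squeeze=110)

```text
t: 24.5
position: [565.3, -19.8, 123.8]
eef_rot: [-90.0, -0.1, -19.4]
ft_force: [-1.2, 0.1, 4.2]
opening: 41.4
```

Request:
carry_out([
  {"dp":[0,1,0],"yaw":0},
  {"dp":[0,1,0],"yaw":0},
  {"dp":[0,1,0],"yaw":0},
  {"dp":[0,0,0],"yaw":0},
])

```text
t: 25.0
position: [565.3, -19.8, 121.0]
eef_rot: [-90.0, -0.1, -19.4]
ft_force: [-2.4, -0.4, 6.0]
opening: 41.6
```

Request:
carry_out([
  {"dp":[0,1,0],"yaw":0},
  {"dp":[0,0.5,0],"yaw":0},
  {"dp":[0,0,0],"yaw":0},
])

```text
t: 25.38
position: [565.3, -19.8, 121.0]
eef_rot: [-90.0, -0.1, -19.4]
ft_force: [-4.8, 0.2, 13.7]
opening: 41.3
```

Request:
carry_out([
  {"dp":[0,1,0],"yaw":0},
  {"dp":[0,1,0],"yaw":0},
  {"dp":[0,0,0],"yaw":0},
])

```text
t: 25.75
position: [565.3, -19.8, 120.9]
eef_rot: [-90.0, -0.1, -19.4]
ft_force: [-9.0, 1.3, 23.9]
opening: 41.5
```

Request:
carry_out([
  {"dp":[-1,0.3,0],"yaw":0},
  {"dp":[0,0,0],"yaw":0},
  {"dp":[0,0,0],"yaw":0},
])

```text
t: 26.12
position: [565.4, -19.8, 120.9]
eef_rot: [-90.0, -0.2, -19.4]
ft_force: [-6.8, 0.2, 22.6]
opening: 41.3
```

```bash
python3 -c "
from h import *
s=ctrl.state();print(s['position'],s['ft_force'],s['ft_torque'],s['t'])
a=ctrl.read_camera('wrist');b=ctrl.read_camera('scene')
cv2.imwrite('pics/w15.png',a);cv2.imwrite('pics/s15.png',cv2.resize(b[140:260,190:380],None,fx=4,fy=4,interpolation=cv2.INTER_CUBIC))
cv2.imwrite('pics/w15c.png',cv2.resize(a[150:300,210:360],None,fx=4,fy=4,interpolation=cv2.INTER_CUBIC))
cv2.imwrite('pics/s15f.png',b)
"
```

```text
[565.38254924 -19.77223004 120.94192293] [-6.81399266  0.17540404 22.58456547] [ 0.09720619  1.55436485 -0.01137974] 26.125
```

View pics/w15c.png

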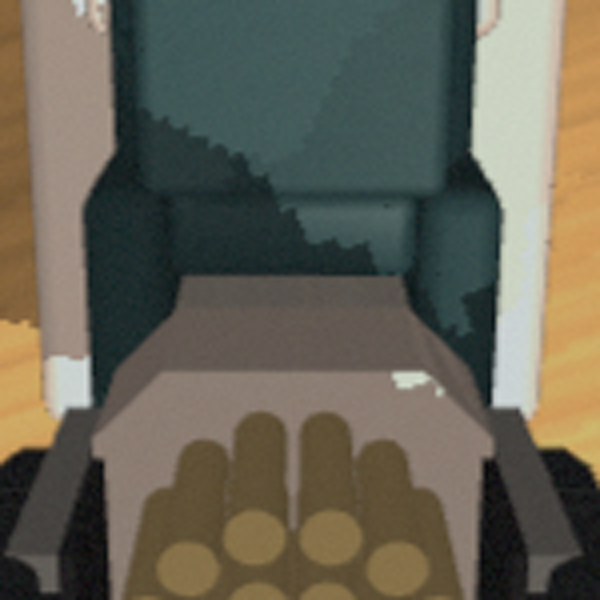

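View pics/s15.png

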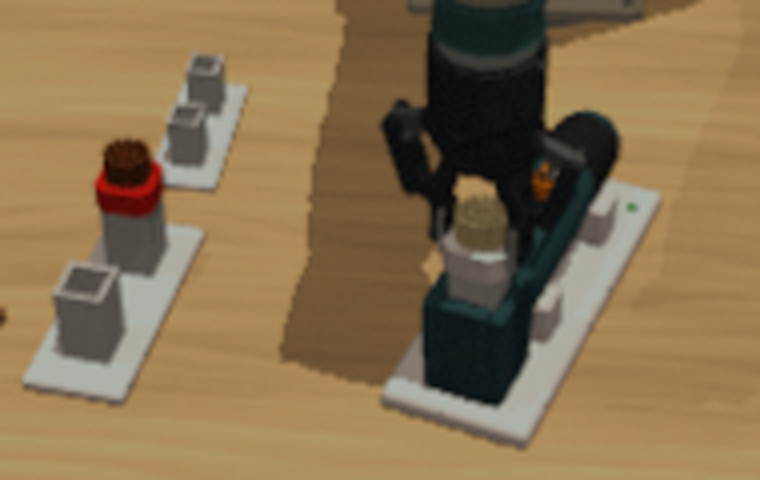

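View pics/s15f.png

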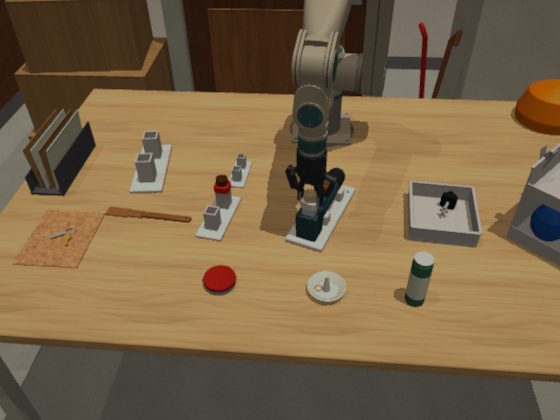

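View pics/w15.png

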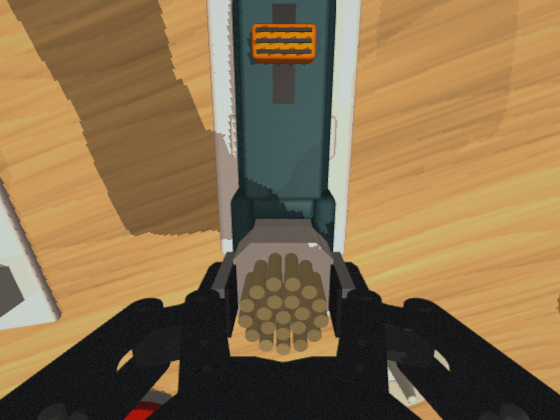

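```bash
python3 -c "
import cv2
a=cv2.imread('pics/w15.png');cv2.imwrite('pics/w15d.png',cv2.resize(a[210:360,220:350],None,fx=5,fy=5,interpolation=cv2.INTER_CUBIC))"
```

```text
(no output)
```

View pics/w15d.png

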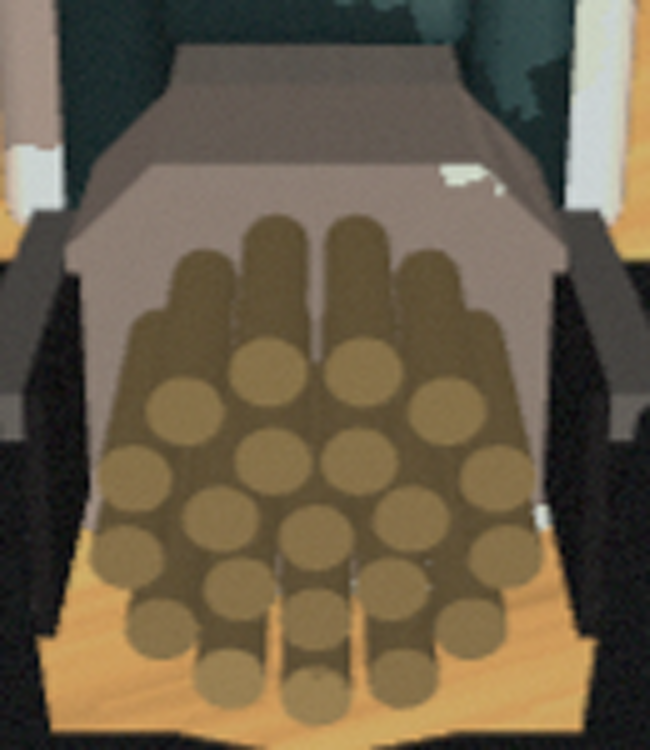

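```bash
python3 -c "
from h import *
print(ctrl.hand_in());s=ctrl.state();print(s['t'],s['position'],s['ft_force'],s['opening'])"
```

```text
the job is handed in; nothing more can be done
None
the job is handed in; nothing more can be done
```

I opened the ejector slide to its stop and the worn black head popped up. I put that head in the grey tray. I then took the white head from the middle-sized rack, turned it to line up with the socket, slid it home, and handed the job in at about 26 s while still gripping it and pressing down.

**Last checks:**
- **Seating:** the tool stopped at z = 120.9 mm and would not go lower as the force rose from 6 N to 23 N. That puts the hub's underside about 0.5 mm above the mouth by my fit, within the calibration error. The lean was about 1°.
- **Press and grip:** downward push was about 23 N at the end, with the grip set to 110 N and the jaws at 41.3 mm on the hub.
- **Slide:** pushed to its stop at the start, where the force rose and it moved no further. The last wrist picture still shows it open.
- **Other items:** the last scene picture shows the worn head in the tray, the red head upright in its post, and the tin, dish, spray can and shoehorn where they were.

**Leftovers and disagreements:**
- **Side force:** about 7 N remained along x; I reduced it from 9 N but did not remove it.
- **Cameras:** the top camera placed the polisher 4 to 5 mm off from the wrist camera. I used the wrist camera; the push on the slide and the grip on the worn head agreed with it.
- **Not read directly:** I had no reading of the lifter, so its position is inferred from the height and the force.

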